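Press the raised pistons of a pump block home

TASK

Three pistons of the hydraulic pump block stand higher than the other four. Press each of the three fully home, level with the rest, one after the other: first the highest, then the middle one, then the lowest, without pushing a later one down before its turn. Only push them down, never pull one up, leave the loose things around the block where they are, and finish with the hand clear.

Things in the scene. Friction and masses are not known exactly. Their poses are not given: they have to be found in the camera images.
- block: Round steel pump block, 160 mm across, axis upright, fixed in a square yellow tray (230 mm, rim 18 mm high). Origin: on its axis, on the work surface. Flat deck 90 mm high, collar in the middle 93 mm. Seven like pistons in any order on a circle of radius 52 mm, 45 mm apart; each has on top a flat round brass shoe, 32 mm across, 9 mm thick, on a 20 mm steel shank
- bore_home1: One of the four pistons already home, which do not move: its shoe's flat top is 100 mm above the work surface. Origin: on its axis, on the work surface
- bore_home2: One of the four pistons already home, which do not move: its shoe's flat top is 100 mm above the work surface. Origin: on its axis, on the work surface
- bore_home3: One of the four pistons already home, which do not move: its shoe's flat top is 100 mm above the work surface. Origin: on its axis, on the work surface
- bore_home4: One of the four pistons already home, which do not move: its shoe's flat top is 100 mm above the work surface. Origin: on its axis, on the work surface
- piston_tall (a joint): How far the highest of the three raised pistons stands above its home position, in m: 0 = fully home against a firm stop (shoe top 100 mm above the work surface, level with its neighbours), about 30 to 34 mm at the start. It slides straight up and down with a drag of about 5 N and stays where it is left; it does not spring back
- piston_tall_top (a point): Centre of the top face of the shoe of the highest of the three raised pistons, which is where to press it; moves with the piston; z up
- piston_mid (a joint): How far the middle-height of the three raised pistons stands above its home position, in m: 0 = fully home against a firm stop (shoe top 100 mm above the work surface, level with its neighbours), about 19 to 22 mm at the start. It slides straight up and down with a drag of about 5 N and stays where it is left; it does not spring back
- piston_mid_top (a point): Centre of the top face of the shoe of the middle-height of the three raised pistons, which is where to press it; moves with the piston; z up
- piston_low (a joint): How far the lowest of the three raised pistons stands above its home position, in m: 0 = fully home against a firm stop (shoe top 100 mm above the work surface, level with its neighbours), about 9 to 12 mm at the start. It slides straight up and down with a drag of about 5 N and stays where it is left; it does not spring back
- piston_low_top (a point): Centre of the top face of the shoe of the lowest of the three raised pistons, which is where to press it; moves with the piston; z up
- spare_piston: Loose spare piston standing upside down on its brass shoe (32 mm across, 9 mm thick), steel shank 20 mm across, 69 mm high in all; beside the tray, to be left alone. Origin: centre of its underside
- bearing_ring: Loose steel bearing ring lying flat, 72 mm outside, 48 mm inside, 18 mm high; beside the tray, to be left alone. Origin: centre of its underside
- oil_bottle: Loose white oil bottle with black cap, 52 mm across, 100 mm high; standing beyond the tray, to be left alone. Origin: centre of its underside

How it is judged:
By the outcome, as a careful person would: the job done as asked, in the order asked, and still so for the second after the job is handed in, with the robot touching nothing.
It also fails if it takes over 48 s, if anything falls off the work surface, if the arm or the gripper's body presses on something with over 40 N, if the wrist force passes 120 N, or if a joint passes its speed limit or range.

ROBOT

A 6-joint arm with a two-finger parallel gripper is mounted at the origin on the work surface. World frame = base frame: x ahead of the robot, y to its left, z up, the work surface at z = 0. Lengths are in m, angles in rad, forces in N, time in s.
With the tool pointing down it reaches from about 0.35 to 0.725 m from the base axis. Payload 6 kg.
Tool frame: the origin (TCP) lies midway between the tips of the shut fingers; the grasp point (between the pads) lies 19 mm behind it (manip.grip_point_offset is the z of the grasp point in the tool frame, in m); z points along the fingers, y is the line along which they close (so a half turn about z gives the same grasp; the last joint's range is limited). The gripper opens to 85 mm and grips with 20 to 120 N. Pads are 22 mm wide; open, the fingers measure 114 mm over their backs; the gripper's body (76 mm by 85 mm) begins 54 mm behind the grasp point. The pads swing forward as they close: fully open they stand 13 mm farther back than shut.
Start: joints at [-0.785, 0.04, 0.085, 0, -1.615, -0.334], TCP at [0.262, -0.54, 0.231] pointing down, gripper open.
Joint ranges: [-2.56, 2.56], [-1.29, 2.01], [-1.08, 1.49], [-3.29, 1.98], [-2.81, -0.18], [-2.99, 2.99]. Speed limits (rad/s): [2.57, 2.57, 3.01, 3.14, 3.14, 3.14].

INTERFACE

Orientations are given as a unit quaternion [w, x, y, z].
In Python, from rig import manip, command_gripper, kin, telemetry, viewer, job_done gives the robot as it stands. Calls block until the motion is done:
- manip.move_pose(position, orientation): joint-space move of the TCP to a pose.
- manip.move_straight(position, feed=0.15, attitude=None): straight line of the TCP; attitude=None keeps the orientation; feed is the mean speed in m/s.
- manip.move_joints(angles): joint-space move.
- command_gripper(opening, effort=None): finger opening in m; effort is the grip in N (None keeps the last); returns when the fingers have stopped.
- manip.wait(seconds).
- kin.ik(position, orientation): joint angles nearest the present ones, or None.
- telemetry.observe(): the state.
- viewer.read_camera(name): name is "scene" or "top" or "wrist"; returns (picture, depth): 480x640x3 uint8, red, green, blue; 480x640 float32, m along the optical axis (not along the pixel's ray), 0 where there is no reading.
- viewer.get_calibration(name): a dict with "fovy" (degrees; the focal length in pixels is half the picture's height over the tangent of half this angle, whatever the lens; pixels are square), "cx", "cy" (the principal point, pixels), "k1" (the pictures are not rectified: a ray, as slopes to the right and down, at radius r is drawn at 1 + k1 r^2 times it, then the intrinsics apply), "world_from_camera" (4x4, takes a point from camera to world coordinates). Camera axes: x right, y down, z forward; pixel columns grow to the right and rows downward; lengths in m; the calibration is good to about 2 mm. A picture is of the moment at which its call begins: read the wrist's pose just before it. get_calibration takes no time and is no camera call; for the wrist camera it gives the pose at the moment of the call.
A pose or a line that the arm cannot do raises manip.MotionError and nothing moves.
- job_done(): hands the job in; it is judged then, once.
Trained networks look in the newest picture that a camera, given by its name, has taken for a name from the list of things; names that differ only in an ending like _2 or _b are one class to them, and where a whole thing is asked for, a point or a joint stands for the part that bears it (a point fixed in the world has none). Each returns a list of dicts, best first, with "score" (0 to 1); they miss things now and then, are a little off and sometimes report something else, mostly with a low value. They report only what shows in the picture. A call takes as long as a camera call.
- viewer.boxes_of(thing, camera): "rect" ([left, top, right, bottom] in pixels, round what is visible of it).
- viewer.silhouettes(thing, camera): "pixels" (480x640 bool, what is visible of it) and "rect" ([left, top, right, bottom] in pixels, round what is visible of it).
The state is a dict: "time_s": time; "joint_positions": joint angles; "qvel": joint speeds; "tau": joint torques, N m; "eef_pos": TCP position; "eef_rot": TCP orientation; "force": force on the tool from outside, world axes, zero at the start; "wrist_torque": the same for the moment, N m; "grip_width": finger opening in m; "finger_force": force on a finger pad.
Only numpy, scipy, OpenCV 4.12 (cv2) and the standard library are available. Lean on these libraries where they do the work, as an engineer would, in place of code of your own. Each camera call takes 0.05 s, during which the arm holds its last target. There are 200 camera calls.

## Working session

There is one attempt and no reset: what is moved stays moved. The work goes in short steps, each a Python script; the robot and the scene stay as the last script left them, time stands still between calls to the robot, and variables do not carry over. Pictures are saved under pics/ and viewed, at most 10 in all, crops included, and the job is handed in when it is done.

```bash
mkdir -p pics; ls
python3 - <<'E'
from rig import manip, command_gripper, kin, telemetry, viewer
import cv2,numpy as np
for n in ("scene","top"):
    im,d=viewer.read_camera(n); c=viewer.get_calibration(n)
    cv2.imwrite(f"pics/{n}1.png",im[:,:,::-1]); np.savez(f"{n}1.npz",im=im,d=d,**c)
    print(n,{k:np.round(v,4).tolist() for k,v in c.items()}, (d>0).mean())
    for t in ("piston_tall","piston_mid","piston_low","bore_home1","block"):
        print(t,[(round(b["score"],2),np.round(b["rect"]).tolist()) for b in viewer.boxes_of(t,n)][:7])
print(telemetry.observe())
E
```

```text
pics
scene {'fovy': 44.7469, 'cx': 317.3936, 'cy': 245.106, 'k1': -0.0155, 'world_from_camera': [[0.2822, 0.803, -0.5249, 1.2137], [0.9592, -0.2268, 0.1687, -0.1394], [0.0164, -0.5511, -0.8343, 1.1028], [0.0, 0.0, 0.0, 1.0]]} 0.9961393229166666
piston_tall [(0.71, [317.0, 201.0, 331.0, 223.0])]
piston_mid [(0.7, [354.0, 212.0, 372.0, 228.0])]
piston_low []
bore_home1 [(0.57, [332.0, 183.0, 347.0, 200.0]), (0.57, [367.0, 202.0, 380.0, 217.0]), (0.53, [332.0, 224.0, 349.0, 234.0]), (0.43, [353.0, 187.0, 368.0, 201.0])]
block [(0.89, [276.0, 173.0, 417.0, 296.0])]
top {'fovy': 52.9186, 'cx': 323.8164, 'cy': 241.5836, 'k1': -0.0644, 'world_from_camera': [[-0.0206, -0.9906, 0.135, 0.4729], [-0.9998, 0.0202, -0.0041, 0.0445], [0.0013, -0.1351, -0.9908, 0.8622], [0.0, 0.0, 0.0, 1.0]]} 0.9959830729166667
piston_tall [(0.69, [276.0, 270.0, 298.0, 292.0]), (0.32, [177.0, 206.0, 350.0, 381.0])]
piston_mid [(0.56, [234.0, 248.0, 250.0, 271.0])]
piston_low [(0.57, [272.0, 302.0, 291.0, 325.0])]
bore_home1 [(0.89, [242.0, 314.0, 266.0, 334.0]), (0.82, [217.0, 299.0, 237.0, 321.0]), (0.73, [215.0, 
[... 169 characters left out ...]
tions': array([-7.85302210e-01,  4.01565736e-02,  8.47970257e-02, -2.44415545e-05,
       -1.61551863e+00, -3.33688247e-01]), 'qvel': array([ 2.11573134e-03,  9.86677206e-05,  7.27160617e-04,  3.28282729e-04,
        1.19616443e-03, -1.22887027e-03]), 'tau': array([ 9.46195614e-04, -3.67705750e+01,  3.47298288e+01,  6.93019509e+00,
       -9.38906524e-04, -4.01759564e-06]), 'eef_pos': array([ 0.26195374, -0.5397578 ,  0.23127939]), 'eef_rot': array([-1.13786376e-05, -2.23986979e-01,  9.74592136e-01,  4.11643214e-05]), 'force': array([ 0.42379319, -0.71861002,  0.38364956]), 'wrist_torque': array([-0.00748347, -0.02594273,  0.01691481]), 'finger_force': 0.0, 'grip_width': 0.08538243119126979}
```

```bash
cat > h.py <<'E'
import numpy as np, cv2
def cloud(d,c):
    f=240/np.tan(np.radians(float(c["fovy"]))/2)
    K=np.array([[f,0,float(c["cx"])],[0,f,float(c["cy"])],[0,0,1]])
    v,u=np.mgrid[:480,:640]
    p=cv2.undistortPoints(np.stack([u,v],-1).reshape(-1,1,2).astype(float),K,np.array([float(c["k1"]),0,0,0])).reshape(480,640,2)
    P=np.concatenate([p*d[...,None],d[...,None]],-1)
    T=np.asarray(c["world_from_camera"]); return P@T[:3,:3].T+T[:3,3]
E
python3 - <<'E'
import numpy as np,cv2
from h import cloud
z={n:np.load(n+"1.npz") for n in("scene","top")}
R={"top":{"tall":[276,270,298,292],"mid":[234,248,250,271],"low":[272,302,291,325],"h1":[242,314,266,334],"h2":[217,299,237,321],"h3":[215,274,234,293],"h4":[262,249,280,274]},
"scene":{"tall":[317,201,331,223],"mid":[354,212,372,228],"h1":[332,183,347,200],"h2":[367,202,380,217],"h3":[332,224,349,234],"h4":[353,187,368,201]}}
for n in R:
    P=cloud(z[n]["d"],z[n])
    for k,(a,b,c,d) in R[n].items():
        m,mm=(b+d)//2,(a+c)//2
        q=P[b:d,a:c].reshape(-1,3); zt=np.median(P[m-3:m+4,mm-3:mm+4,2]); s=q[abs(q[:,2]-zt)<.005]
        print(n,k,np.round(zt*1000,1),np.round((s[:,:2].min(0)+s[:,:2].max(0))*500,1),np.round(np.ptp(s[:,:2],0)*1000))
a=cv2.resize(z["top"]["im"][190:390,160:370],None,fx=2.8,fy=2.8,interpolation=2)
b=cv2.resize(z["scene"]["im"][160:310,260:430],None,fx=2.8,fy=2.8)
cv2.imwrite("pics/a.png",a[:,:,::-1]);cv2.imwrite("pics/b.png",b[:,:,::-1])
E
```

```text
top tall 131.8 [512.8  98.7] [29. 31.]
top mid 119.4 [550.4 169.9] [30. 24.]
top low 111.0 [467.8 109.9] [29. 28.]
top h1 100.0 [449.7 151.8] [30. 29.]
top h2 100.2 [472.2 193.5] [30. 25.]
top h3 99.5 [514.8 199.9] [27. 28.]
top h4 99.5 [548.4 126.9] [31. 27.]
scene tall 130.4 [514.1  98.4] [33. 29.]
scene mid 119.5 [554.  170.9] [32. 30.]
scene h1 100.7 [456.1 149. ] [41. 40.]
scene h2 101.5 [519.2 203.2] [32. 26.]
scene h3 101.2 [553.2 125.2] [28. 31.]
scene h4 100.5 [474.2 192.6] [36. 32.]
```

View pics/a.png

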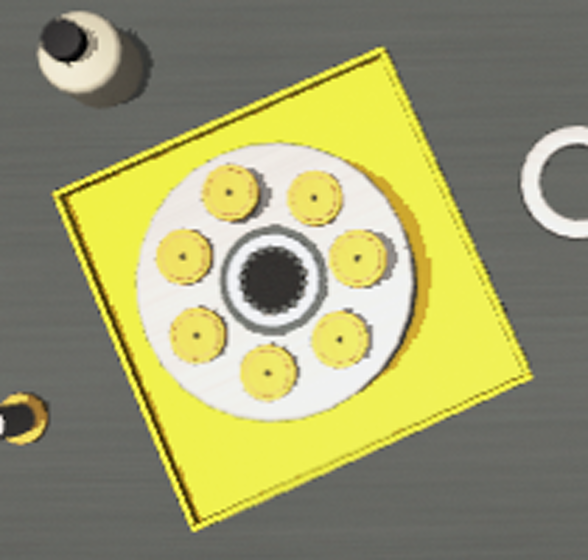

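View pics/scene1.png

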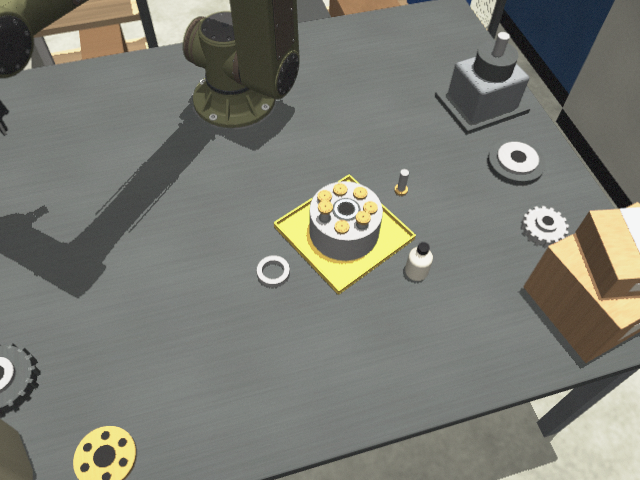

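```bash
cat >> h.py <<'E'
from scipy.optimize import least_squares
# order round the circle: low tall h4 mid h3 h2 h1 ; rows averaged from the two views
Q={"low":[467.8,109.9],"tall":[513.4,98.6],"h4":[550.8,126],"mid":[552.2,170.4],"h3":[517,201.5],"h2":[473.2,193],"h1":[451,151]}
O=["low","tall","h4","mid","h3","h2","h1"]
ang=lambda p:p[2]+np.arange(7)*2*np.pi/7
mod=lambda p:np.stack([p[0]+52*np.cos(ang(p)),p[1]+52*np.sin(ang(p))],-1)
fit=least_squares(lambda p:(mod(p)-np.array([Q[o] for o in O])).ravel(),[500,150,np.radians(-120)])
C=fit.x[:2]/1e3; XY=dict(zip(O,mod(fit.x)/1e3)); A=dict(zip(O,ang(fit.x)))
def quat(a):  # tool z down, tool y along heading a (or a+pi)
    from scipy.spatial.transform import Rotation as R
    y=np.array([np.cos(a),np.sin(a),0]);z=np.array([0,0,-1.])
    q=R.from_matrix(np.stack([np.cross(y,z),y,z],1)).as_quat(); return q[[3,0,1,2]]
E
python3 - <<'E'
from h import *
from rig import manip,command_gripper,kin,telemetry,viewer
print(C,np.round(fit.fun,1))
for k in("tall","mid","low"):
    for s in(0,np.pi):
        for z in (.18,.10):
            q=kin.ik([*XY[k],z],quat(A[k]+s)); print(k,XY[k],s,z,None if q is None else np.round(q,2))
E
```

```text
[0.50362857 0.15005714] [ 1.9  0.8 -0.2  0.3 -1.2 -0.3 -0.9  0.4  0.2 -1.2 -0.4 -1.1  0.7  1.1]
tall [0.5132232  0.09894997] 0 0.18 [ 0.58 -0.17 -0.21  0.   -1.53  1.18]
tall [0.5132232  0.09894997] 0 0.1 [ 0.58 -0.14 -0.33  0.   -1.38  1.18]
tall [0.5132232  0.09894997] 3.141592653589793 0.18 [ 0.58 -0.17 -0.21  0.   -1.53 -1.96]
tall [0.5132232  0.09894997] 3.141592653589793 0.1 [ 0.58 -0.14 -0.33  0.   -1.38 -1.96]
mid [0.55131937 0.17078363] 0 0.18 [ 0.65 -0.02 -0.07  0.   -1.52  2.9 ]
mid [0.55131937 0.17078363] 0 0.1 [ 0.65  0.   -0.19  0.   -1.38  2.9 ]
mid [0.55131937 0.17078363] 3.141592653589793 0.18 [ 0.65 -0.02 -0.07  0.   -1.52 -0.24]
mid [0.55131937 0.17078363] 3.141592653589793 0.1 [ 0.65  0.   -0.19  0.   -1.38 -0.24]
low [0.46965353 0.11069096] 0 0.18 [ 0.65 -0.28 -0.3   0.   -1.55  0.21]
low [0.46965353 0.11069096] 0 0.1 [ 0.65 -0.26 -0.43  0.   -1.4   0.21]
low [0.46965353 0.11069096] 3.141592653589793 0.18 [ 0.65 -0.28 -0.3   0.   -1.55 -2.93]
low [0.46965353 0.11069096] 3.141592653589793 0.1 [ 0.65 -0.26 -0.43  0.   -1.4  -2.93]
```

```bash
cat >> h.py <<'E'
S={"tall":0,"mid":np.pi,"low":0}
def press(k,z0):
    from rig import manip,telemetry
    z=z0+.006; st=lambda:(lambda o:(o["eef_pos"],o["force"],o["time_s"]))(telemetry.observe())
    f0=st()[1][2]
    manip.move_straight([*XY[k],z],feed=.08); z=.1045
    manip.move_straight([*XY[k],z],feed=.03)
    p,f,t=st(); print(k,"near home",np.round(p*1e3,1),np.round(f,1),round(t,2))
    while z>.0935:
        z-=.0005; manip.move_straight([*XY[k],z],feed=.02); p,f,t=st()
        print(round(z*1e3,1),np.round(p[2]*1e3,2),np.round(f[2]-f0,1),round(t,2))
        if f[2]-f0>30: break
    manip.move_straight([*XY[k],.18],feed=.15)
E
python3 - <<'E'
from h import *
from rig import manip,command_gripper,kin,telemetry,viewer
command_gripper(0.0,20)
manip.move_pose([*XY["tall"],.2],quat(A["tall"]))
im,d=viewer.read_camera("wrist"); c=viewer.get_calibration("wrist"); P=cloud(d,c)
for t in ("piston_tall","piston_mid","piston_low"):
    for b in viewer.boxes_of(t,"wrist")[:2]:
        r=np.round(b["rect"]).astype(int); q=P[r[1]:r[3],r[0]:r[2]].reshape(-1,3); z=np.percentile(q[:,2],90);s=q[abs(q[:,2]-z)<.004]
        print(t,b["score"],r,z,(s.min(0)+s.max(0))/2,np.ptp(s,axis=0))
print(telemetry.observe()["eef_pos"],telemetry.observe()["time_s"],telemetry.observe()["grip_width"],XY)
cv2.imwrite("pics/w.png",im[:,:,::-1])
E
```

```text
piston_tall 0.65 [297 227 349 280] 0.13260925091686715 [0.512632   0.09889597 0.13131662] [0.03153066 0.03124967 0.00538684]
piston_mid 0.85 [198 143 249 194] 0.1205738845858135 [0.55117562 0.16961817 0.11936223] [0.03085846 0.02987479 0.00552928]
piston_mid 0.34 [272 274 312 314] 0.21909169470770712 [0.51972713 0.10910429 0.2190713 ] [0.0066251  0.00846433 0.00786074]
piston_low 0.79 [271 274 314 314] 0.21983382506346 [0.51987542 0.10870626 0.21980471] [0.00692168 0.00924402 0.00787591]
[0.513325   0.09848976 0.19998589] 4.0083 0.0002304036313458729 {'low': array([0.46965353, 0.11069096]), 'tall': array([0.5132232 , 0.09894997]), 'h4': array([0.54956792, 0.12569373]), 'mid': array([0.55131937, 0.17078363]), 'h3': array([0.51715868, 0.20026607]), 'h2': array([0.47280954, 0.19194016]), 'h1': array([0.45166776, 0.15207548])}
```

View pics/w.png

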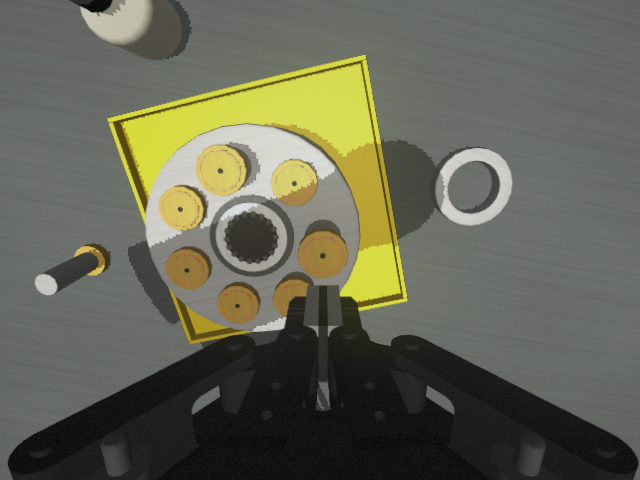

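The wrist view shows the tall shoe at pixel (323,255) and the mid shoe at (221,168). The low one is half hidden behind the fingertips at (291,295). Wrist and fixed-camera positions agree to about 1 mm, so I'm pressing the tall one now.

Run:
```python
from h import *
press("tall",.132)
```

```text
tall near home [513.2  98.9 104.4] [1.  0.7 2.1] 6.2
104.0 104.03 1.9 6.45
103.5 103.53 3.2 6.7
103.0 102.96 2.3 6.95
102.5 102.4 3.1 7.2
102.0 101.92 2.3 7.45
101.5 101.44 2.7 7.7
101.0 100.92 3.8 7.95
100.5 100.43 3.3 8.2
100.0 100.15 4.6 8.45
99.5 100.12 7.0 8.7
99.0 100.09 9.3 8.95
98.5 100.09 11.6 9.2
98.0 100.07 13.9 9.45
97.5 100.04 16.4 9.7
97.0 100.05 17.5 9.95
96.5 100.0 20.0 10.2
96.0 99.98 22.7 10.45
95.5 99.93 25.6 10.7
95.0 99.92 28.1 10.95
94.5 99.89 30.0 11.2
94.0 99.88 32.1 11.45
```

Firm stop at 100.1 mm. Next are the mid and then the low, with a camera check afterwards.

Run:
```python
from h import *
from rig import manip,telemetry,viewer
for k,z in(("mid",.120),("low",.111)):
    manip.move_pose([*XY[k],.18],quat(A[k]+S[k])); press(k,z)
manip.move_straight([.42,-.05,.25],feed=.2)
manip.move_pose([.3,-.4,.25],quat(0))
for n in("top","scene"):
    im,d=viewer.read_camera(n);P=cloud(d,viewer.get_calibration(n))
    cv2.imwrite(f"pics/{n}2.png",im[:,:,::-1])
    for k in O:
        r=np.linalg.norm(P[...,:2]-XY[k],axis=-1); s=P[(r<.011)&(P[...,2]<.2)]; print(n,k,np.round(np.percentile(s[:,2],[10,50,90])*1e3,1))
print(telemetry.observe()["time_s"],telemetry.observe()["eef_pos"])
```

```text
mid near home [551.3 170.8 104.3] [1.7 0.4 1.3] 15.14
104.0 104.02 3.0 15.39
103.5 103.56 3.4 15.64
103.0 102.96 2.7 15.89
102.5 102.43 4.0 16.14
102.0 101.91 2.8 16.39
101.5 101.38 2.2 16.64
101.0 100.95 2.8 16.89
100.5 100.45 2.5 17.14
100.0 100.16 4.1 17.39
99.5 100.15 6.4 17.64
99.0 100.16 7.6 17.89
98.5 100.1 10.1 18.14
98.0 100.08 12.4 18.39
97.5 100.06 14.2 18.64
97.0 100.04 17.1 18.89
96.5 100.04 18.0 19.14
96.0 100.03 20.5 19.39
95.5 99.95 22.3 19.64
95.0 99.96 24.9 19.89
94.5 99.93 27.0 20.14
94.0 99.93 28.8 20.39
93.5 99.89 30.6 20.64
low near home [469.6 110.7 104.4] [1.3 0.8 1.2] 23.38
104.0 104.14 2.5 23.62
103.5 103.56 2.6 23.88
103.0 103.01 2.0 24.12
102.5 102.45 2.7 24.38
102.0 101.96 1.5 24.62
101.5 101.42 2.2 24.88
101.0 100.95 2.4 25.12
100.5 100.43 3.2 25.38
100.0 100.15 4.3 25.62
99.5 100.12 7.1 25.88
99.0 100.09 8.9 26.12
98.5 100.08 11.4 26.38
98.0 100.04 14.0 26.62
97.5 100.02 15.9 26.88
97.0 100.02 19.8 27.12
96.5 99.96 21.7 27.38
96.0 99.94 24.0 27.62
95.5 99.94 26.0 27.88
95.0 99.89 28.4 28.12
94.5 99.89 30.4 28.38
top low [ 98.2  99.7 101.6]
top tall [ 98.2 100.  101.7]
top h4 [ 98.4 100.  101.4]
top mid [ 98.3  99.9 101.5]
top h3 [ 97.9  99.7 101.4]
top h2 [ 98.7  99.8 101.5]
top h1 [ 98.   99.8 101.6]
scene low [ 97.8 100.8 102.9]
scene tall [ 97.9 100.8 102.8]
scene h4 [ 98.6 100.8 103.4]
scene mid [ 98.4 100.6 102.9]
scene h3 [ 99.1 101.3 103.3]
scene h2 [ 97.8 100.7 102.7]
scene h1 [ 98.1 100.7 103.2]
32.875 [ 0.30022773 -0.39981849  0.25002865]
```

View pics/top2.png

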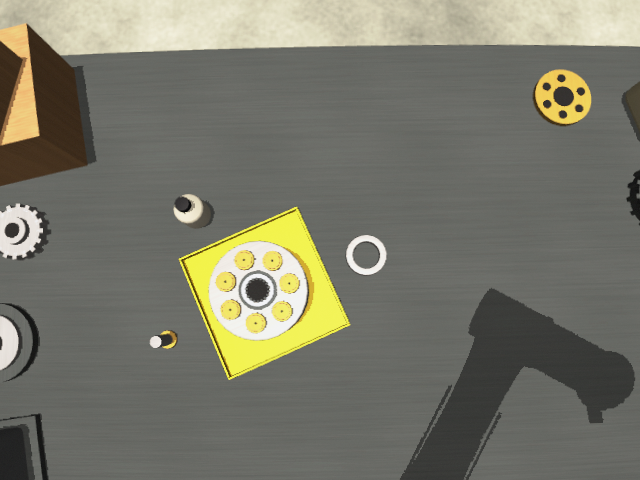

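The top view shows all seven shoes level around (258,290). The bottle (190,210), ring (366,255) and spare piston (163,340) are undisturbed, and the arm is clear.

```bash
python3 -c "
from rig import job_done; print(job_done())"
```

```text
the job is handed in; nothing more can be done
None
```

I pressed the three raised pistons home in order (tall, mid, low), each to its firm stop at about 100 mm and level with the rest; the loose items look undisturbed, the hand is clear, and the job was handed in at about 33 s.

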